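# Fetch the tape measure from the back of the crate

### The arm

A 6-joint arm with a two-finger parallel gripper is mounted at the origin on the work surface. World frame = base frame: x ahead of the robot, y to its left, z up, the work surface at z = 0. Lengths are in mm, angles in rad, forces in N, time in s.
With the tool pointing down it reaches from about 350 to 775 mm from the base axis. Payload 7.3 kg.
Tool frame: the origin (TCP) lies at the very end of the fingers, on their centre line; the grasp point (between the pads) lies 19 mm behind it; z points along the fingers, y is the line along which they close (so a half turn about z gives the same grasp; the last joint's range is limited). The gripper opens to 92 mm and grips with 3 to 60 N. Pads are 19 mm wide; open, the fingers measure 130 mm over their backs; the gripper's body (75 mm by 190 mm) begins 47 mm behind the grasp point.
Start: joints at [-1.469, 0.342, 1.524, -0, 1.275, -0.146], TCP at [128.789, -508.978, 226.741] pointing down, gripper open.
Joint ranges: [-2.53, 2.53], [-0.77, 2.02], [0.04, 2.7], [-1, 4.14], [0.28, 2.66], [-3.11, 3.11]. Speed limits (rad/s): [2.57, 2.57, 3.14, 3.14, 3.14, 3.14].

### API

Orientations are given as a unit quaternion [w, x, y, z].
In Python, from bench import r gives the robot as it stands.
- The arm moves only by the tool move_arm, never from a script. Its argument "plan" is a list that holds one entry, the list of rows, each a list of 7 numbers: the shift along the world's x, y, z in mm, then the turn, a rotation vector about the world's x, y, z in degrees, then the opening, from -1 (shut) to 1 (fully open). In form: [[[x, y, z, ax, ay, az, jaw], ...]]. A call has 1 to 20 rows; each row is the pose to reach, as a shift and turn from the pose commanded when the call began; what a row does not reach only later rows make up. A row lasts 1/12 s, in which the tool goes at most 41.7 mm and 7.16 degrees, less where a joint would pass 70% of its speed; a pose out of reach is approached as far as the arm can. A call with a gripper value outside its range is refused whole. The fingers move at their own pace and stop on an object; "force" is the grip in N (left out, the last holds). Time passes only in rows, so rows that repeat a pose let the fingers close. It gives the time, the measured TCP pose, the force, the opening and the grip force at its end, in the units of the state.
- r.read_state(): the state, without advancing time (a new reading comes with each control period).
- r.camera(name): name is "side" or "top"; returns a dict with "color" (400x640x3 uint8, red, green, blue), "mtx" (3x3 intrinsics, pixels), "dist_coeffs" ([k1, k2, p1, p2, k3] as OpenCV has them; the pictures are not rectified), "position" and "attitude" of the camera in the world. Camera axes: x right, y down, z forward; pixel columns grow to the right and rows downward; lengths in mm; the calibration is good to about 2 mm. A picture is of the moment at which its call begins. There is no depth.
- r.close_job(): hands the job in; it is judged then, once.
Trained networks look in a picture, given as the dict that the camera call returned (one of the last four; its "shot" number tells which), for a name from the list of things; names that differ only in an ending like _2 or _b are one class to them, and where a whole thing is asked for, a point or a joint stands for the part that bears it (a point fixed in the world has none). Each returns a list of dicts, best first, with "confidence" (0 to 1); they miss things now and then, are a little off and sometimes report something else, mostly with a low value. They report only what shows in the picture. A call takes as long as a camera call. They do not tell look-alikes from the thing itself.
- r.spot_in(picture, target): "point" ([column, row] as shares, 0 to 1, of the picture: columns of its width, rows of its height, amid what is visible of it).
The state is a dict: "clock": time; "q": joint angles; "dq": joint speeds; "tau": joint torques, N m; "tool_pos": TCP position; "tcp_rot": TCP orientation; "wrist_force": force on the tool from outside, world axes, zero at the start; "moment": the same for the moment, N m; "grip_width": finger opening in mm; "grasp_force": force on a finger pad.
Only numpy, scipy, OpenCV 4.12 (cv2) and the standard library are available. Lean on these libraries where they do the work, as an engineer would, in place of code of your own. Each camera call takes 0.05 s, during which the arm holds its last target. There are 200 camera calls.

### The job

A customer is buying the tape measure at the back of the wooden crate, but the spray can, the flask and the rectangular tin stand tightly around it: first move all three onto the steel tray, upright. Then stand the tape measure upright on the floor of the cardboard carton, and after that put the spray can, the flask and the tin back upright in the crate, each where it stood before. Leave the padlock and the little jar in the crate's front corners where they are, and tip none of these things over.

Things in the scene. Friction and masses are not known exactly. Their poses are not given: they have to be found in the camera images.
- tape_mid (a point): Tape measure, grey plastic with black rubber, D-shaped, standing upright in the rear middle of the crate: 58 long (its x) x 32 thick (its y) x 60 mm high, flat parallel sides to be gripped across the 32 mm. The point is its centre, 30 mm above its underside; z is up. A small steel hook stands out 4 mm at its +x end. About 0.22 kg.
- can_mid (a point): Aerosol spray can, white with a paper label, round, 53 mm diameter, 130 mm high, straight-sided from 3 to 104 mm, then a shoulder and a narrower grey cap of 43 mm diameter. The point is on its axis, 65 mm above its underside; z is up. About 0.3 kg. It stands beside or in front of the tape measure.
- flask_mid (a point): Steel vacuum flask, round, 60 mm diameter, 136 mm high, straight-sided from 2 to 108 mm, then a shoulder and a narrower black cap of 45 mm diameter. The point is on its axis, 68 mm above its underside; z is up. About 0.4 kg. It stands beside or in front of the tape measure.
- tin_mid (a point): Rectangular sheet-metal solvent tin, 62 (its x) x 40 (its y) mm, body 110 mm high, with a black screw cap up to 126 mm near its +x end and a small wire handle. The point is the centre of the body, 55 mm above its underside; z is up. About 0.36 kg. Grip it across the 40 mm. It stands beside or in front of the tape measure.
- crate: Open wooden crate, fixed: 190 (its x, away from the robot) x 260 (its y) mm outside, walls 9 mm thick and 50 mm high, floor 6 mm thick. Origin at the centre of its underside on the counter. The tape measure stands 22 mm behind the centre; the three tall things stand to its left, to its right and in front of it, which of them where varies.
- tray: Empty flat steel tray, fixed: 330 (its x) x 190 (its y) mm, floor 3 mm thick, rim 5 mm wide and 12 mm high. Origin at the centre of its underside. To the left or right of the crate.
- carton: Empty open cardboard carton, fixed: 190 (its x) x 140 (its y) mm outside, 45 mm high, walls and floor 4 mm thick, its flaps folded down outside. Origin at the centre of its underside. On the other side of the crate from the tray.
- padlock: Brass padlock lying flat in a front corner of the crate, to be left alone: 58 mm long over body and steel shackle (along its x, shackle at +x), 34 mm wide, 20 mm high. Origin at the middle of its underside.
- jar: Small amber glass jar with a steel lid, standing in the other front corner of the crate, to be left alone: 40 mm diameter, 44 mm high. Origin at the centre of its underside.
There are look-alikes about, which are no part of the job. Leave any red or turquoise look-alike of the part that bears tin_mid alone.

How it is judged (in metres and radians):
On the way, in this order (a step that is already met when the one before it is completed fails the run):
1. the spray can, the flask and the tin all stand upright on the tray, the tape measure still in its place (x of can_mid in the frame of tray between -0.14 and 0.14 m and y of can_mid in the frame of tray between -0.07 and 0.07 m and z of can_mid in the frame of tray between 0.062 and 0.074 m and angle between each of can_mid, flask_mid, tin_mid's own z axis and vertical below 0.12 rad and linear speed of each of can, flask, tin below 0.03 m/s and x of flask_mid in the frame of tray between -0.14 and 0.14 m and y of flask_mid in the frame of tray between -0.07 and 0.07 m and z of flask_mid in the frame of tray between 0.065 and 0.077 m and x of tin_mid in the frame of tray between -0.14 and 0.14 m and y of tin_mid in the frame of tray between -0.07 and 0.07 m and z of tin_mid in the frame of tray between 0.052 and 0.064 m and distance of tape_mid from where it was at the start of the episode below 0.02 m), for 0.2 s.
2. the tape measure stands upright on the carton's floor while the other three are still on the tray (x of tape_mid in the frame of carton between -0.075 and 0.075 m and y of tape_mid in the frame of carton between -0.052 and 0.052 m and z of tape_mid in the frame of carton between 0.027 and 0.043 m and angle between tape_mid's own z axis and vertical below 0.12 rad and linear speed of tape below 0.03 m/s and x of can_mid in the frame of tray between -0.14 and 0.14 m and y of can_mid in the frame of tray between -0.07 and 0.07 m and z of can_mid in the frame of tray between 0.062 and 0.074 m and x of flask_mid in the frame of tray between -0.14 and 0.14 m and y of flask_mid in the frame of tray between -0.07 and 0.07 m and z of flask_mid in the frame of tray between 0.065 and 0.077 m and x of tin_mid in the frame of tray between -0.14 and 0.14 m and y of tin_mid in the frame of tray between -0.07 and 0.07 m and z of tin_mid in the frame of tray between 0.052 and 0.064 m), for 0.2 s.
At the end, for the whole second after the job is handed in: The tape measure stands upright on the carton's floor, centre within 75 mm (x) and 52 mm (y) of the carton's; can, flask and tin stand upright (within 7 degrees) in the crate, each within 15 mm of where it started; padlock and jar within 15 mm of their starts; all at rest (x of tape_mid in the frame of carton between -0.075 and 0.075 m and y of tape_mid in the frame of carton between -0.052 and 0.052 m and z of tape_mid in the frame of carton between 0.027 and 0.043 m and angle between each of tape_mid, can_mid, flask_mid, tin_mid's own z axis and vertical below 0.12 rad and linear speed of each of tape, can, flask, tin below 0.03 m/s and distance of each of can_mid, flask_mid, tin_mid, padlock, jar from where it was at the start of the episode below 0.015 m); the robot touches nothing.
It fails at once if the spray can, the flask, the tin or the tape measure is knocked over or tipped by more than 45 degrees (angle between any of can_mid, flask_mid, tin_mid, tape_mid's own z axis and vertical above 0.8 rad).
It fails at once if the padlock or the jar is shifted by more than 20 mm (distance of any of padlock, jar from where it was at the start of the episode above 0.02 m).
It also fails if it takes over 141 s, if anything falls off the work surface, if the arm or the gripper's body presses on something with over 40 N, if the wrist force passes 120 N, or if a joint passes its speed limit or range.

## Working session

There is one attempt and no reset: what is moved stays moved. The work goes in short steps, Python scripts to look and compute and a tool call to move; the robot and the scene stay as the last step left them, time stands still between calls to the robot, and variables do not carry over. Pictures are saved under pics/ and viewed, at most 14 in all, crops included, and the job is handed in when it is done.

Besides the shell and the picture viewer there is one more tool, called as a command line: name --argument value ..., lists and objects as JSON in quotes. move_arm: Moves the arm, as the interface text tells. Its arguments: {"type":"object","properties":{"plan":{"type":"array"},"force":{"type":"number"}},"required":["plan"]}

```bash
mkdir -p pics; ls; cat > h.py <<'E'
from bench import r
import numpy as np, cv2
from scipy.spatial.transform import Rotation as R
def Rm(p):
    a=np.array(p["attitude"],float)
    return a if a.shape==(3,3) else R.from_quat([a[1],a[2],a[3],a[0]]).as_matrix()
def ray(p,uv):
    n=cv2.undistortPoints(np.array([[uv]],float),np.array(p["mtx"],float),np.array(p["dist_coeffs"],float))[0,0]
    return np.array(p["position"],float),Rm(p)@np.array([n[0],n[1],1])
def atz(p,uv,z):
    o,d=ray(p,uv); return o+d*(z-o[2])/d[2]
def proj(p,X):
    M=Rm(p).T; t=-M@np.array(p["position"],float)
    return cv2.projectPoints(np.array(X,float).reshape(-1,3),cv2.Rodrigues(M)[0],t,np.array(p["mtx"],float),np.array(p["dist_coeffs"],float))[0][:,0]
E
python3 - <<'E'
from h import *
print(r.read_state())
for n in("side","top"):
    p=r.camera(n); cv2.imwrite(f"pics/{n}0.png",p["color"][:,:,::-1])
    print(n,p["position"],p["attitude"],np.array(p["mtx"]).tolist(),p["dist_coeffs"])
    for t in "tape_mid can_mid flask_mid tin_mid crate tray carton padlock jar".split():
        print(t,[(np.round(np.array(d["point"])*[640,400]).tolist(),round(d["confidence"],2)) for d in r.spot_in(p,t)])
E
```

```text
pics
{'clock': 0.0, 'q': array([-1.46896001e+00,  3.42758351e-01,  1.52506053e+00,  4.25244295e-05,
        1.27539331e+00, -1.46002032e-01]), 'dq': array([ 0.00101403, -0.00012779,  0.00130928,  0.0001357 ,  0.00077185,
        0.00098078]), 'tau': array([-1.07586322e-03, -4.31245136e+01, -2.44219744e+01,  7.17211794e-02,
        5.57910406e-02, -1.23179148e-04]), 'tool_pos': array([ 128.77681647, -508.52357099,  226.01129151]), 'tcp_rot': array([-8.09124016e-04,  9.92332281e-01,  1.23596069e-01,  3.82118557e-05]), 'wrist_force': array([-0.38984978,  0.19996689,  0.13779738]), 'moment': array([0.04227137, 0.00600606, 0.02310871]), 'grasp_force': 0.0, 'grip_width': 92.07174224898438}
side [356.17917648 719.88484241 996.55555839] [ 0.03560219 -0.10934681  0.93372336 -0.33902277] [[493.0634085468879, 0.0, 318.25091007282197], [0.0, 493.0634085468879, 194.18812554911287], [0.0, 0.0, 1.0]] [-0.08320778  0.          0.          0.          0.        ]
tape_mid [([297.0, 199.0], 0.58)]
can_mid [([284.0, 220.0], 0.85)]
flask_mid [([315.0, 200.0], 0.86)]
tin_mid [([430.0, 157.0], 0.72), ([38
[... 222 characters left out ...]
]
top [ 289.33496579  -18.82463784 1357.18374436] [-0.05754162  0.71185491 -0.69701288  0.06422295] [[471.9258046226895, 0.0, 323.95725816808977], [0.0, 471.9258046226895, 195.22438779699343], [0.0, 0.0, 1.0]] [0.03702818 0.         0.         0.         0.        ]
tape_mid [([318.0, 170.0], 0.84), ([315.0, 191.0], 0.48)]
can_mid [([295.0, 171.0], 0.91)]
flask_mid [([318.0, 191.0], 0.75)]
tin_mid [([340.0, 166.0], 0.91), ([448.0, 293.0], 0.88), ([247.0, 265.0], 0.81), ([312.0, 114.0], 0.72), ([398.0, 290.0], 0.58)]
crate [([327.0, 180.0], 0.93)]
tray [([416.0, 200.0], 0.64)]
carton [([203.0, 207.0], 0.88)]
padlock [([351.0, 195.0], 0.54)]
jar [([287.0, 201.0], 0.62), ([338.0, 166.0], 0.45)]
```

```bash
python3 - <<'E'
import cv2
a=cv2.imread("pics/top0.png")[95:325,170:490]; cv2.imwrite("pics/top0c.png",cv2.resize(a,(800,575),interpolation=cv2.INTER_CUBIC))
a=cv2.imread("pics/side0.png")[90:390,200:500]; cv2.imwrite("pics/side0c.png",cv2.resize(a,(600,600),interpolation=cv2.INTER_CUBIC))
E
```

```text
(no output)
```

View pics/top0c.png

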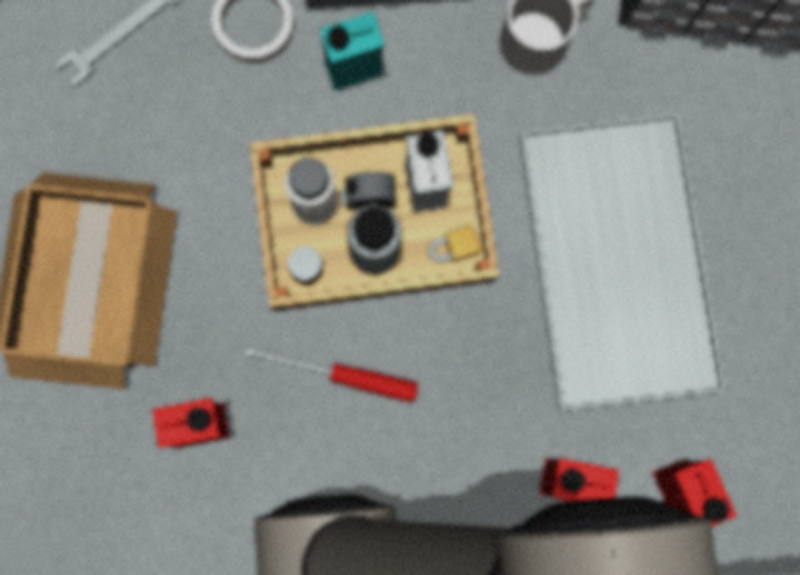

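View pics/side0c.png

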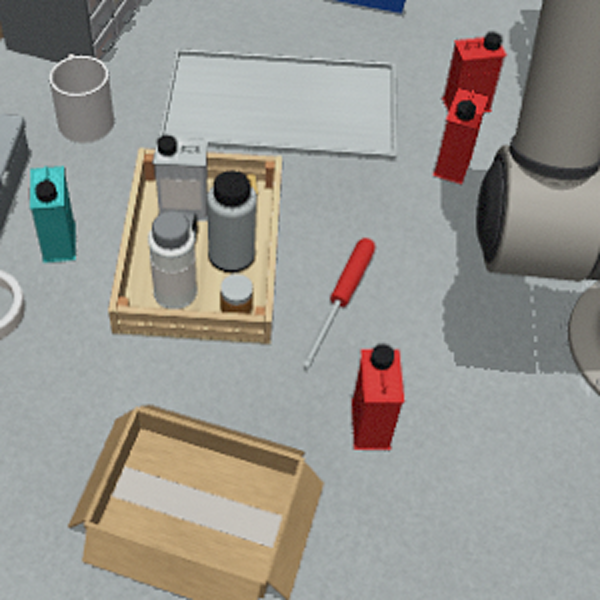

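Top crop: the can (309,178), tape (372,188), white tin (429,165) and flask (375,230) are in the crate, with the jar at (305,264) and the padlock at (455,243). The tray is on the right and the carton on the left. 

Tin candidates in the top picture are white (340,166), red (247,265), (398,290) and (448,293), and turquoise (312,114). The white one fits, as it stands in the crate beside the tape and the red and turquoise ones are excluded. I'll fit models and confirm in a crop.

```bash
cat > fit.py <<'E'
from h import *
from scipy.optimize import least_squares
def rect(lx,ly,z): return np.array([[lx/2,ly/2,z],[lx/2,-ly/2,z],[-lx/2,-ly/2,z],[-lx/2,ly/2,z]])
def place(P,x,y,a):
    c,s=np.cos(a),np.sin(a); P=np.asarray(P,float); return np.c_[c*P[:,0]-s*P[:,1]+x,s*P[:,0]+c*P[:,1]+y,P[:,2]]
def fitrect(p,uv,lx,ly,z):
    W=np.array([atz(p,u,z) for u in uv]); c=W.mean(0)
    s=least_squares(lambda v:(place(rect(lx,ly,z),*v)-W).ravel(),[c[0],c[1],0])
    return s.x,np.sqrt(np.mean(s.fun**2))
def circ(d,z,n=24):
    t=np.linspace(0,2*np.pi,n,endpoint=False); return np.c_[d/2*np.cos(t),d/2*np.sin(t),0*t+z]
def tri(obs):
    A=np.zeros((3,3));b=np.zeros(3)
    for p,u in obs:
        o,d=ray(p,u);d=d/np.linalg.norm(d);M=np.eye(3)-np.outer(d,d);A+=M;b+=M@o
    return np.linalg.solve(A,b)
E
python3 - <<'E'
from fit import *
T=r.camera("top");S=r.camera("side")
ct=lambda u,v:(u/2.5+170-.3,v/2.5+95-.3)
cs=lambda u,v:(u/2+200-.25,v/2+90-.25)
crate=fitrect(T,[ct(250,143),ct(475,117),ct(498,277),ct(271,308)],190,260,50)
tray=fitrect(T,[ct(522,137),ct(677,119),ct(719,388),ct(561,409)],330,190,12)
cart=fitrect(T,[ct(36,188),ct(153,203),ct(128,362),ct(5,350)],190,140,45)
print("crate",crate,"tray",tray,"cart",cart)
for n,a,b,h in(("can",(309,176),(171,222),136),("flask",(375,226),(233,183),142),("tincap",(428,146),(167,143),132),("jar",(305,264),(237,287),50)):
    print(n,tri([(T,ct(*a)),(S,cs(*b))]).round(1),h,atz(T,ct(*a),h).round(1),atz(S,cs(*b),h).round(1))
E
```

```text
crate (array([ 5.63923479e+02, -1.45107926e+01,  1.51549483e-01]), np.float64(1.0493235960275518)) tray (array([ 5.18871700e+02, -2.99643873e+02,  1.36592344e-01]), np.float64(3.907999962837673)) cart (array([ 4.83807848e+02,  3.11599325e+02, -1.01124808e-01]), np.float64(2.643996500771269))
can [581.6  54.7 135.7] 136 [581.4  54.7 136. ] [581.6  54.9 136. ]
flask [527.7 -16.5 138.2] 142 [527.8 -16.5 142. ] [526.1 -13.1 142. ]
tincap [621.4 -71.6 125.2] 132 [618.3 -71.3 132. ] [620.6 -65.6 132. ]
jar [502.3  61.5  44.8] 50 [500.7  61.2  50. ] [502.3  65.   50. ]
```

```bash
cat > ov.py <<'E'
from fit import *
def lines(m):
    L=[]
    for n,(x,y,a) in m.items():
        k=n[:3]
        if k=="can": z=m[n+"_z"] if n+"_z" in m else 6; G=[(circ(53,z),1),(circ(53,z+104),1),(circ(43,z+130),1)]
        elif k=="fla": G=[(circ(60,6),1),(circ(60,114),1),(circ(45,142),1)]
        elif k=="tin": G=[(rect(62,40,6),0),(rect(62,40,116),0)]
        elif k=="tap": G=[(rect(58,32,6),0),(rect(58,32,66),0)]
        elif k=="jar": G=[(circ(40,6),1),(circ(40,50),1)]
        elif k=="cra": G=[(rect(190,260,50),0),(rect(172,242,6),0)]
        elif k=="tra": G=[(rect(330,190,12),0)]
        elif k=="box": G=[(rect(190,140,45),0),(rect(182,132,4),0)]
        L+=[place(P,x,y,a) for P,_ in G]
    return L
def over(p,m,box,k,fn):
    u0,v0,u1,v1=box; im=cv2.resize(np.ascontiguousarray(p["color"][v0:v1,u0:u1,::-1]),None,fx=k,fy=k,interpolation=cv2.INTER_CUBIC)
    for P in lines(m):
        q=((proj(p,P)+.5-[u0,v0])*k).round().astype(np.int32); cv2.polylines(im,[q],True,(0,0,255),1,cv2.LINE_AA)
    cv2.imwrite(fn,im)
E
python3 - <<'E'
from ov import *
m=dict(crate=(564,-14.5,.15),can=(581.5,54.7,0),flask=(527.5,-16,0),tin=(598,-77,.15),tape=(585.7,-11.2,.15),jar=(501.5,62,0))
over(r.camera("top"),m,(265,135,375,220),7,"pics/o1.png")
over(r.camera("side"),m,(250,150,350,265),5,"pics/o2.png")
E
```

```text
(no output)
```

View pics/o1.png

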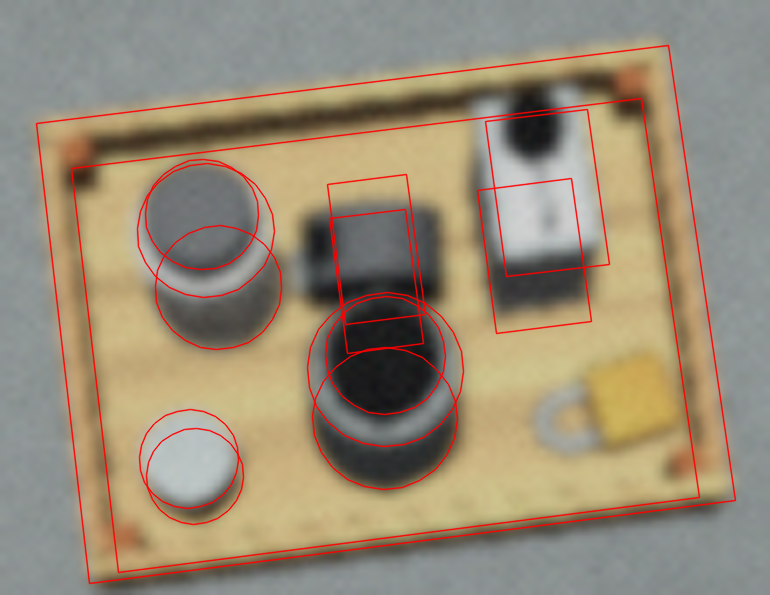

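View pics/o2.png

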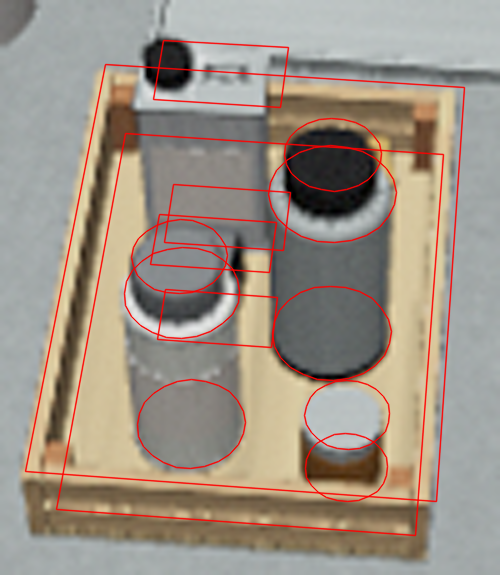

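The tin in the crop is white with a black cap in the crate's right rear, so it's confirmed. The tape lies lengthwise along the crate's y, with its hook on the left at (297,265). The can and flask outlines fit, and only the tin needs refining, from its body top corners (473,97), (577,85), (597,248), (487,262).

```bash
python3 - <<'E'
from ov import *
T=r.camera("top");S=r.camera("side")
t=lambda u,v:(265+u/7-.5,135+v/7-.5); s=lambda u,v:(250+u/5-.5,150+v/5-.5)
print(fitrect(T,[t(473,97),t(577,85),t(597,248),t(487,262)],62,40,116))
W=[atz(T,t(*u),116).round(1) for u in [(473,97),(577,85),(597,248),(487,262)]];print(W)
print(atz(T,t(372,255),60), atz(S,s(203,77),116), atz(T,t(535,173),116))
x,y,a=fitrect(T,[t(473,97),t(577,85),t(597,248),t(487,262)],62,40,116)[0]
q=r.camera("top")
m=dict(tray=(519,-299.6,.137),box=(484,311.6,-.10),tin=(x,y,a))
over(q,m,(165,120,475,275),2.5,"pics/o3.png")
E
```

```text
(array([ 6.05625061e+02, -7.17497069e+01,  1.24133166e-01]), np.float64(1.2023964672627385))
[array([635.3, -47.8, 116. ]), array([641. , -88.2, 116. ]), array([576.3, -96.6, 116. ]), array([569.9, -54.4, 116. ])]
[584.36418487  -9.67480315  60.        ] [605.82467038 -72.23203668 116.        ] [605.50306402 -72.33697665 116.        ]
```

View pics/o3.png

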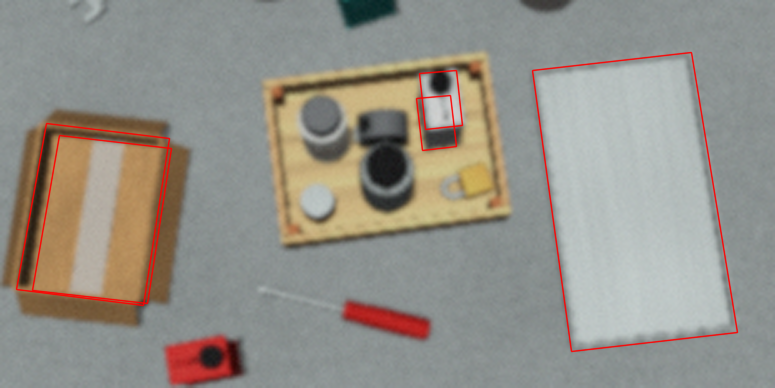

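The carton and tray outlines fit, and the tin is at (605.5,-72) with yaw 0.124. I'll start with the flask at (527,-15.5), approaching above it with the jaw closing along x.

move_arm --plan '[[[398,493.5,0,0,0,75.8,1],[398,493.5,0,0,0,75.8,1],[398,493.5,0,0,0,75.8,1],[398,493.5,0,0,0,75.8,1],[398,493.5,0,0,0,75.8,1],[398,493.5,0,0,0,75.8,1],[398,493.5,0,0,0,75.8,1],[398,493.5,0,0,0,75.8,1],[398,493.5,0,0,0,75.8,1],[398,493.5,0,0,0,75.8,1],[398,493.5,0,0,0,75.8,1],[398,493.5,0,0,0,75.8,1],[398,493.5,0,0,0,75.8,1],[398,493.5,0,0,0,75.8,1],[398,493.5,0,0,0,75.8,1],[398,493.5,0,0,0,75.8,1],[398,493.5,0,0,0,75.8,1],[398,493.5,0,0,0,75.8,1],[398,493.5,0,0,0,75.8,1],[398,493.5,0,0,0,75.8,1]]]' --force 25

```text
clock: 3.02
tool_pos: [526.1, -16.8, 226.9]
tcp_rot: [0.0, 0.708, 0.706, -0.0]
wrist_force: [1.2, 0.1, -0.5]
grip_width: 91.6
grasp_force: 0.0
```

move_arm --plan '[[[0,0,-25,0,0,0,1],[0,0,-55,0,0,0,1],[0,0,-85,0,0,0,1],[0,0,-110,0,0,0,1],[0,0,-130,0,0,0,1],[0,0,-142,0,0,0,1],[0,0,-142,0,0,0,1],[0,0,-142,0,0,0,1],[0,0,-142,0,0,0,0.2],[0,0,-142,0,0,0,0],[0,0,-142,0,0,0,-0.4],[0,0,-142,0,0,0,-1],[0,0,-142,0,0,0,-1],[0,0,-142,0,0,0,-1],[0,0,-142,0,0,0,-1],[0,0,-142,0,0,0,-1],[0,0,-142,0,0,0,-1]]]' --force 25

```text
clock: 4.43
tool_pos: [527.3, -15.5, 85.2]
tcp_rot: [0.001, 0.707, 0.707, 0.0]
wrist_force: [0.9, 0.6, 4.3]
grip_width: 59.3
grasp_force: 25.0
```

move_arm --plan '[[[0,0,8,0,0,0,-1],[0,0,25,0,0,0,-1],[0,0,50,0,0,0,-1],[0,0,75,0,0,0,-1],[0,0,95,0,0,0,-1],[0,-5,105,0,0,0,-1],[-5,-17,110,0,0,0,-1],[-12,-40,110,0,0,0,-1],[-20,-66,110,0,0,0,-1],[-29,-94,110,0,0,0,-1],[-38,-122,110,0,0,0,-1],[-47,-150,110,0,0,0,-1],[-56,-178,110,0,0,0,-1],[-65,-206,110,0,0,0,-1],[-73,-234,110,0,0,0,-1],[-81,-260,110,0,0,0,-1],[-87,-280,110,0,0,0,-1],[-91,-292,110,0,0,0,-1],[-92,-296,110,0,0,0,-1],[-92,-296,110,0,0,0,-1]]]'

```text
clock: 6.1
tool_pos: [433.8, -311.9, 193.8]
tcp_rot: [-0.001, 0.708, 0.706, 0.0]
wrist_force: [0.6, 0.6, -4.1]
grip_width: 59.0
grasp_force: 25.0
```

```bash
python3 - <<'E'
from h import *
p=r.camera("side"); cv2.imwrite("pics/s1.png",cv2.resize(p["color"][60:320,200:500,::-1],None,fx=2,fy=2))
print(r.read_state()["wrist_force"],r.read_state()["tool_pos"])
E
```

```text
[ 1.38358594 -0.13875057 -3.80535169] [ 434.30447638 -310.94450214  194.01417848]
```

View pics/s1.png

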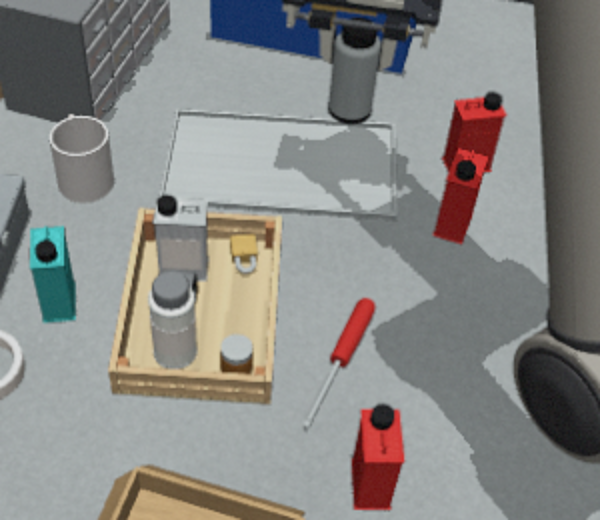

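The flask hangs upright over the tray's near end at (352,75). I'll set it down.

move_arm --plan '[[[0,0,-15,0,0,0,-1],[0,0,-40,0,0,0,-1],[0,0,-65,0,0,0,-1],[0,0,-88,0,0,0,-1],[0,0,-102,0,0,0,-1],[0,0,-109,0,0,0,-1],[0,0,-112,0,0,0,-1],[0,0,-113,0,0,0,-1],[0,0,-113,0,0,0,-1],[0,0,-113,0,0,0,0.4],[0,0,-113,0,0,0,0.7],[0,0,-113,0,0,0,0.7],[0,0,-113,0,0,0,0.7],[0,0,-113,0,0,0,0.7],[0,0,-95,0,0,0,0.7],[0,0,-60,0,0,0,0.7],[0,0,-25,0,0,0,1],[0,0,0,0,0,0,1],[0,0,0,0,0,0,1]]]'

```text
clock: 7.73
tool_pos: [436.9, -313.4, 200.6]
tcp_rot: [0.005, 0.707, 0.707, 0.0]
wrist_force: [1.5, 0.2, -0.1]
grip_width: 90.6
grasp_force: 0.0
```

move_arm --plan '[[[146,367,20,0,0,0,1],[146,367,20,0,0,0,1],[146,367,20,0,0,0,1],[146,367,20,0,0,0,1],[146,367,20,0,0,0,1],[146,367,20,0,0,0,1],[146,367,20,0,0,0,1],[146,367,20,0,0,0,1],[146,367,20,0,0,0,1],[146,367,20,0,0,0,1],[146,367,20,0,0,0,1],[146,367,20,0,0,0,1],[146,367,20,0,0,0,1],[146,367,20,0,0,0,1]]]'

```text
clock: 8.9
tool_pos: [580.4, 54.2, 214.4]
tcp_rot: [-0.0, 0.708, 0.707, -0.0]
wrist_force: [-0.6, -0.5, 0.1]
grip_width: 91.6
grasp_force: 0.0
```

move_arm --plan '[[[0,0,-25,0,0,0,1],[0,0,-55,0,0,0,1],[0,0,-85,0,0,0,1],[0,0,-110,0,0,0,1],[0,0,-125,0,0,0,1],[0,0,-132,0,0,0,1],[0,0,-132,0,0,0,1],[0,0,-132,0,0,0,0.3],[0,0,-132,0,0,0,0],[0,0,-132,0,0,0,-0.4],[0,0,-132,0,0,0,-1],[0,0,-132,0,0,0,-1],[0,0,-132,0,0,0,-1],[0,0,-132,0,0,0,-1],[0,0,-132,0,0,0,-1],[0,0,-132,0,0,0,-1],[0,0,-132,0,0,0,-1]]]' --force 25

```text
clock: 10.32
tool_pos: [581.3, 55.5, 83.2]
tcp_rot: [0.0, 0.707, 0.707, 0.0]
wrist_force: [0.8, -0.1, 3.4]
grip_width: 52.7
grasp_force: 25.0
```

move_arm --plan '[[[0,0,8,0,0,0,-1],[0,0,28,0,0,0,-1],[0,0,55,0,0,0,-1],[0,0,85,0,0,0,-1],[0,0,115,0,0,0,-1],[0,0,138,0,0,0,-1],[0,-5,150,0,0,0,-1],[2,-20,155,0,0,0,-1],[4,-45,155,0,0,0,-1],[7,-75,155,0,0,0,-1],[10,-107,155,0,0,0,-1],[13,-140,155,0,0,0,-1],[16,-175,155,0,0,0,-1],[19,-210,155,0,0,0,-1],[22,-243,155,0,0,0,-1],[25,-275,155,0,0,0,-1],[28,-303,155,0,0,0,-1],[30,-325,155,0,0,0,-1],[32,-338,155,0,0,0,-1],[32,-342,155,0,0,0,-1]]]'

```text
clock: 11.98
tool_pos: [611.8, -288.8, 236.3]
tcp_rot: [-0.001, 0.708, 0.706, -0.001]
wrist_force: [-0.6, 0.0, -3.6]
grip_width: 52.3
grasp_force: 25.0
```

move_arm --plan '[[[0,0,-15,0,0,0,-1],[0,0,-45,0,0,0,-1],[0,0,-75,0,0,0,-1],[0,0,-105,0,0,0,-1],[0,0,-130,0,0,0,-1],[0,0,-147,0,0,0,-1],[0,0,-154,0,0,0,-1],[0,0,-157,0,0,0,-1],[0,0,-158,0,0,0,-1],[0,0,-158,0,0,0,-1],[0,0,-158,0,0,0,0.3],[0,0,-158,0,0,0,0.6],[0,0,-158,0,0,0,0.6],[0,0,-158,0,0,0,0.6],[0,0,-158,0,0,0,0.6],[0,0,-140,0,0,0,0.6],[0,0,-105,0,0,0,0.6],[0,0,-65,0,0,0,1],[0,0,-30,0,0,0,1],[0,0,-30,0,0,0,1]]]'

```text
clock: 13.65
tool_pos: [615.7, -288.2, 217.1]
tcp_rot: [0.007, 0.707, 0.707, 0.002]
wrist_force: [0.5, -1.1, 1.2]
grip_width: 88.7
grasp_force: 0.0
```

move_arm --plan '[[[-7.5,214.5,0,0,0,-82.9,1],[-7.5,214.5,0,0,0,-82.9,1],[-7.5,214.5,0,0,0,-82.9,1],[-7.5,214.5,0,0,0,-82.9,1],[-7.5,214.5,0,0,0,-82.9,1],[-7.5,214.5,0,0,0,-82.9,1],[-7.5,214.5,0,0,0,-82.9,1],[-7.5,214.5,0,0,0,-82.9,1],[-7.5,214.5,0,0,0,-82.9,1],[-7.5,214.5,0,0,0,-82.9,1],[-7.5,214.5,0,0,0,-82.9,1],[-7.5,214.5,0,0,0,-82.9,1],[-7.5,214.5,0,0,0,-82.9,1],[-7.5,214.5,0,0,0,-82.9,1],[-7.5,214.5,0,0,0,-82.9,1]]]'

```text
clock: 14.9
tool_pos: [605.3, -72.0, 207.7]
tcp_rot: [0.0, 0.998, 0.063, 0.0]
wrist_force: [-0.1, 0.5, 0.4]
grip_width: 91.5
grasp_force: 0.0
```

```bash
python3 - <<'E'
from h import *
p=r.camera("side"); cv2.imwrite("pics/s2.png",cv2.resize(p["color"][40:300,200:500,::-1],None,fx=2,fy=2))
E
```

```text
(no output)
```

View pics/s2.png

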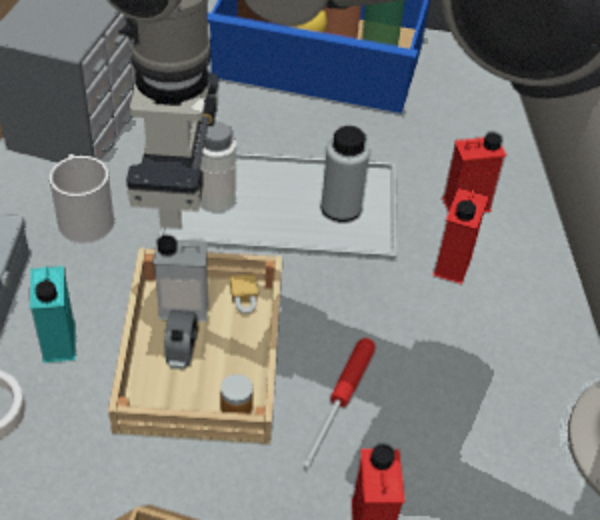

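Can (218,170) and flask (347,175) both stand upright on the tray, and the gripper is above the tin. The tape stands undisturbed at (180,340).

move_arm --plan '[[[0,0,-25,0,0,0,0.6],[0,0,-55,0,0,0,0.6],[0,0,-85,0,0,0,0.6],[0,0,-108,0,0,0,0.6],[0,0,-120,0,0,0,0.6],[0,0,-125,0,0,0,0.6],[0,0,-125,0,0,0,0.6],[0,0,-125,0,0,0,0.1],[0,0,-125,0,0,0,0],[0,0,-125,0,0,0,-0.4],[0,0,-125,0,0,0,-1],[0,0,-125,0,0,0,-1],[0,0,-125,0,0,0,-1],[0,0,-125,0,0,0,-1],[0,0,-125,0,0,0,-1],[0,0,-125,0,0,0,-1],[0,0,-125,0,0,0,-1]]]' --force 25

```text
clock: 16.37
tool_pos: [605.6, -72.1, 83.2]
tcp_rot: [0.0, 0.998, 0.062, 0.0]
wrist_force: [-0.1, -0.7, 5.3]
grip_width: 40.4
grasp_force: 24.5
```

move_arm --plan '[[[0,0,8,0,0,0,-1],[0,0,28,0,0,0,-1],[0,0,55,0,0,0,-1],[0,0,85,0,0,0,-1],[0,0,115,0,0,0,-1],[0,-3,138,0,0,0,-1],[-4,-10,150,0,0,0,-1],[-11,-30,150,0,0,0,-1],[-20,-55,150,0,0,0,-1],[-29,-82,150,0,0,0,-1],[-39,-110,150,0,0,0,-1],[-49,-138,150,0,0,0,-1],[-59,-165,150,0,0,0,-1],[-68,-190,150,0,0,0,-1],[-75,-210,150,0,0,0,-1],[-80,-222,150,0,0,0,-1],[-81,-227,150,0,0,0,-1],[-81,-227,150,0,0,0,-1]]]'

```text
clock: 17.87
tool_pos: [523.6, -299.6, 232.0]
tcp_rot: [-0.0, 0.998, 0.061, -0.001]
wrist_force: [0.4, 0.8, -2.4]
grip_width: 40.2
grasp_force: 24.4
```

move_arm --plan '[[[0,0,-15,0,0,0,-1],[0,0,-45,0,0,0,-1],[0,0,-75,0,0,0,-1],[0,0,-105,0,0,0,-1],[0,0,-130,0,0,0,-1],[0,0,-145,0,0,0,-1],[0,0,-150,0,0,0,-1],[0,0,-152,0,0,0,-1],[0,0,-153,0,0,0,-1],[0,0,-153,0,0,0,-1],[0,0,-153,0,0,0,0],[0,0,-153,0,0,0,0.4],[0,0,-153,0,0,0,0.4],[0,0,-153,0,0,0,0.4],[0,0,-153,0,0,0,0.4],[0,0,-140,0,0,0,0.4],[0,0,-105,0,0,0,0.4],[0,0,-65,0,0,0,0.4],[0,0,-30,0,0,0,0.4],[0,0,-30,0,0,0,0.4]]]'

```text
clock: 19.53
tool_pos: [527.2, -301.1, 211.1]
tcp_rot: [0.005, 0.998, 0.062, 0.005]
wrist_force: [0.6, -0.7, 0.9]
grip_width: 64.1
grasp_force: 0.0
```

```bash
python3 - <<'E'
from ov import *
p=r.camera("top"); q=r.camera("side")
m=dict(crate=(564,-14.5,.15),tape=(584.4,-9.7,np.pi/2+.15))
u=p["color"][140:225,265:450]
over(p,m,(285,145,365,205),6,"pics/a.png"); over(q,m,(245,150,345,250),5,"pics/b.png")
a=cv2.imread("pics/a.png");b=cv2.imread("pics/b.png")
c=cv2.resize(np.ascontiguousarray(q["color"][80:190,260:400,::-1]),None,fx=2,fy=2)
im=np.zeros((590,790,3),np.uint8); im[:360,:480]=a; im[360:580,:280]=c; im[:500,481:781]=b[:500,100:400]; 
cv2.imwrite("pics/o4.png",im)
E
```

```text
(no output)
```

View pics/o4.png

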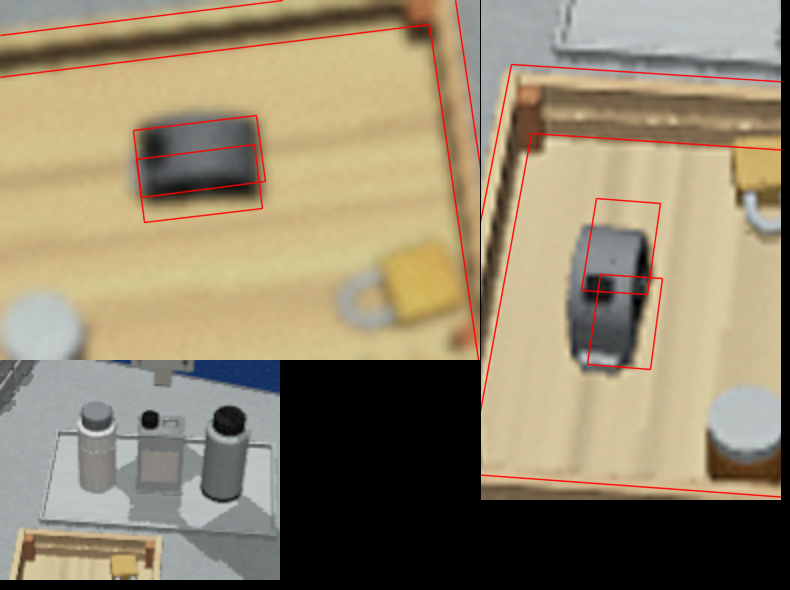

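All three stand upright on the tray. The tape sits a bit behind the guessed outline, so I'll take its position from its base edges.

```bash
python3 - <<'E'
from ov import *
T=r.camera("top");S=r.camera("side")
t=lambda u,v:(285+u/6-.5,145+v/6-.5); s=lambda u,v:(245+(u-481+100)/5-.5,150+v/5-.5)
for u in[(143,198),(258,190)]: print("T front base",atz(T,t(*u),6).round(1))
for u in[(572,362),(632,370)]: print("S end base",atz(S,s(*u),6).round(1))
for n,p in(("T",T),("S",S)): print(n,[(atz(p,np.array(d["point"])*[640,400],38).round(1),round(d["confidence"],2)) for d in r.spot_in(p,"tape_mid")])
E
```

```text
T front base [576.4  17.5   6. ]
T front base [581.6 -38.5   6. ]
S end base [603.4  21.6   6. ]
S end base [573.   19.4   6. ]
T [(array([585.4, -12.7,  38. ]), 0.71), (array([ 626.8, -295.3,   38. ]), 0.7)]
S [(array([587.7,   2.2,  38. ]), 0.97), (array([482.1, 337.9,  38. ]), 0.62)]
```

move_arm --plan '[[[68,290,0,0,0,88.6,0.2],[68,290,0,0,0,88.6,0.2],[68,290,0,0,0,88.6,0.2],[68,290,0,0,0,88.6,0.2],[68,290,0,0,0,88.6,0.2],[68,290,0,0,0,88.6,0.2],[68,290,0,0,0,88.6,0.2],[68,290,0,0,0,88.6,0.2],[68,290,0,0,0,88.6,0.2],[68,290,0,0,0,88.6,0.2],[68,290,0,0,0,88.6,0.2],[68,290,0,0,0,88.6,0.2],[68,290,0,0,0,88.6,0.2],[68,290,-30,0,0,88.6,0.2],[68,290,-65,0,0,88.6,0.2],[68,290,-95,0,0,88.6,0.2],[68,290,-112,0,0,88.6,0.2],[68,290,-112,0,0,88.6,0.2],[68,290,-112,0,0,88.6,0.2]]]'

```text
clock: 21.42
tool_pos: [591.4, -8.9, 89.3]
tcp_rot: [-0.002, 0.671, 0.741, -0.001]
wrist_force: [0.6, -0.2, 0.1]
grip_width: 55.2
grasp_force: 0.0
```

```bash
python3 - <<'E'
from h import *
p=r.camera("side"); cv2.imwrite("pics/s3.png",cv2.resize(p["color"][110:270,230:370,::-1],None,fx=3.5,fy=3.5,interpolation=cv2.INTER_CUBIC))
E
```

```text
(no output)
```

View pics/s3.png

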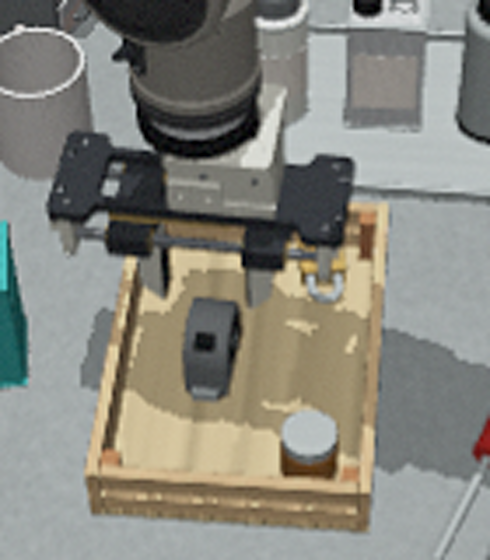

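The fingers at (160,280) and (258,290) bracket the tape at (185–240,345), with the rear one clear of the back wall. I'll go down and grip.

move_arm --plan '[[[0,0,-15,0,0,0,0.2],[0,0,-32,0,0,0,0.2],[0,0,-48,0,0,0,0.2],[0,0,-60,0,0,0,0.2],[0,0,-67,0,0,0,0.2],[0,0,-70,0,0,0,0.2],[0,0,-70,0,0,0,0.2],[0,0,-70,0,0,0,-0.1],[0,0,-70,0,0,0,-0.25],[0,0,-70,0,0,0,-0.4],[0,0,-70,0,0,0,-1],[0,0,-70,0,0,0,-1],[0,0,-70,0,0,0,-1],[0,0,-70,0,0,0,-1],[0,0,-70,0,0,0,-1],[0,0,-70,0,0,0,-1]]]' --force 25

```text
clock: 22.8
tool_pos: [592.5, -9.0, 21.3]
tcp_rot: [0.0, 0.671, 0.741, 0.0]
wrist_force: [-1.6, 0.1, 4.2]
grip_width: 31.8
grasp_force: 24.9
```

move_arm --plan '[[[0,0,8,0,0,0,-1],[0,0,25,0,0,0,-1],[0,0,50,0,0,0,-1],[0,0,80,0,0,0,-1],[0,0,103,0,0,0,-1],[-3,8,115,0,0,0,-1],[-10,29,120,0,0,0,-1],[-19,56,120,0,0,0,-1],[-29,86,120,0,0,0,-1],[-39,116,120,0,0,0,-1],[-49,146,120,0,0,0,-1],[-59,176,120,0,0,0,-1],[-69,206,120,0,0,0,-1],[-79,236,120,0,0,0,-1],[-89,264,120,0,0,0,-1],[-97,288,120,0,0,0,-1],[-103,306,120,0,0,0,-1],[-107,317,120,0,0,0,-1],[-108,320,120,0,0,0,-1],[-108,320,120,0,0,0,-1]]]'

```text
clock: 24.47
tool_pos: [483.6, 311.3, 140.2]
tcp_rot: [-0.0, 0.671, 0.742, -0.001]
wrist_force: [0.0, 0.1, -2.9]
grip_width: 31.8
grasp_force: 24.9
```

move_arm --plan '[[[0,0,-15,0,0,0,-1],[0,0,-40,0,0,0,-1],[0,0,-65,0,0,0,-1],[0,0,-90,0,0,0,-1],[0,0,-107,0,0,0,-1],[0,0,-116,0,0,0,-1],[0,0,-120,0,0,0,-1],[0,0,-122,0,0,0,-1],[0,0,-122,0,0,0,-1],[0,0,-122,0,0,0,-0.1],[0,0,-122,0,0,0,0.1],[0,0,-122,0,0,0,0.1],[0,0,-122,0,0,0,0.1],[0,0,-122,0,0,0,0.1],[0,0,-110,0,0,0,0.1],[0,0,-80,0,0,0,0.1],[0,0,-45,0,0,0,0.1],[0,0,-5,0,0,0,0.1],[0,0,30,0,0,0,0.1],[0,0,60,0,0,0,0.1]]]'

```text
clock: 26.13
tool_pos: [484.5, 311.2, 203.7]
tcp_rot: [0.001, 0.671, 0.741, 0.001]
wrist_force: [1.5, 0.2, -0.2]
grip_width: 50.7
grasp_force: 0.0
```

```bash
python3 - <<'E'
from ov import *
p=r.camera("side"); cv2.imwrite("pics/s4.png",cv2.resize(p["color"][60:400,200:480,::-1],None,fx=1.75,fy=1.75,interpolation=cv2.INTER_CUBIC))
T=r.camera("top")
for q,n in((p,"S"),(T,"T")): print(n,[(np.round(np.array(d["point"])*[640,400]),atz(q,np.array(d["point"])*[640,400],34).round(1),round(d["confidence"],2)) for d in r.spot_in(q,"tape_mid")])
over(T,dict(tin=(524.5,-299,.124)),(380,130,480,260),4,"pics/t4.png")
E
```

```text
S [(array([301., 336.]), array([480.5, 315.1,  34. ]), 0.75)]
T [(array([205., 207.]), array([479.9, 305.9,  34. ]), 0.7)]
```

View pics/s4.png

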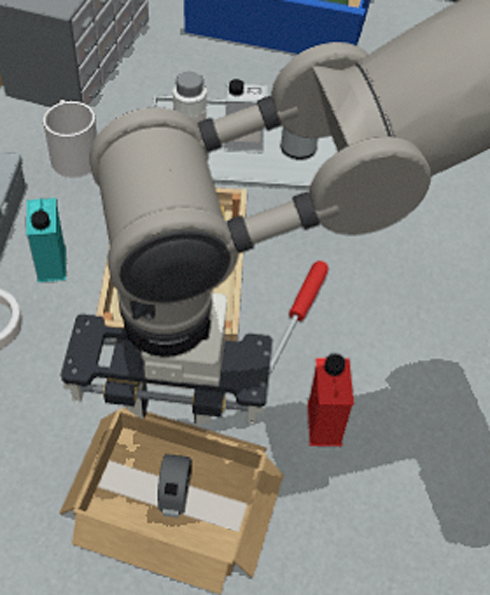

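The tape stands upright in the middle of the carton at (173,485). Next I return the tin, from where I left it on the tray at (524.5,-299).

move_arm --plan '[[[40,-610,10,0,0,-88.6,0.6],[40,-610,10,0,0,-88.6,0.6],[40,-610,10,0,0,-88.6,0.6],[40,-610,10,0,0,-88.6,0.6],[40,-610,10,0,0,-88.6,0.6],[40,-610,10,0,0,-88.6,0.6],[40,-610,10,0,0,-88.6,0.6],[40,-610,10,0,0,-88.6,0.6],[40,-610,10,0,0,-88.6,0.6],[40,-610,10,0,0,-88.6,0.6],[40,-610,10,0,0,-88.6,0.6],[40,-610,10,0,0,-88.6,0.6],[40,-610,10,0,0,-88.6,0.6],[40,-610,10,0,0,-88.6,0.6],[40,-610,10,0,0,-88.6,0.6],[40,-610,10,0,0,-88.6,0.6],[40,-610,10,0,0,-88.6,0.6],[40,-610,10,0,0,-88.6,0.6],[40,-610,10,0,0,-88.6,0.6],[40,-610,10,0,0,-88.6,0.6]]]'

```text
clock: 28.0
tool_pos: [524.4, -297.4, 210.5]
tcp_rot: [-0.0, 0.998, 0.063, -0.0]
wrist_force: [0.2, 0.7, 0.4]
grip_width: 73.3
grasp_force: 0.0
```

move_arm --plan '[[[0,0,-25,0,0,0,0.6],[0,0,-55,0,0,0,0.6],[0,0,-85,0,0,0,0.6],[0,0,-112,0,0,0,0.6],[0,0,-126,0,0,0,0.6],[0,0,-131,0,0,0,0.6],[0,0,-131,0,0,0,0.6],[0,0,-131,0,0,0,0.1],[0,0,-131,0,0,0,0],[0,0,-131,0,0,0,-0.4],[0,0,-131,0,0,0,-1],[0,0,-131,0,0,0,-1],[0,0,-131,0,0,0,-1],[0,0,-131,0,0,0,-1],[0,0,-131,0,0,0,-1],[0,0,-131,0,0,0,-1]]]' --force 25

```text
clock: 29.33
tool_pos: [524.5, -299.2, 80.3]
tcp_rot: [0.0, 0.998, 0.062, 0.0]
wrist_force: [-2.2, -0.9, 5.0]
grip_width: 40.6
grasp_force: 24.6
```

move_arm --plan '[[[0,0,8,0,0,0,-1],[0,0,28,0,0,0,-1],[0,0,55,0,0,0,-1],[0,0,85,0,0,0,-1],[0,0,115,0,0,0,-1],[0,0,138,0,0,0,-1],[4,10,150,0,0,0,-1],[11,30,150,0,0,0,-1],[20,55,150,0,0,0,-1],[29,82,150,0,0,0,-1],[39,110,150,0,0,0,-1],[49,138,150,0,0,0,-1],[59,165,150,0,0,0,-1],[68,190,150,0,0,0,-1],[75,210,150,0,0,0,-1],[80,222,150,0,0,0,-1],[81,227,150,0,0,0,-1],[81,227,150,0,0,0,-1],[81,227,150,0,0,0,-1]]]'

```text
clock: 30.92
tool_pos: [604.9, -72.8, 229.5]
tcp_rot: [0.0, 0.998, 0.062, -0.0]
wrist_force: [0.3, 0.2, -2.6]
grip_width: 40.1
grasp_force: 24.6
```

move_arm --plan '[[[0,0,-15,0,0,0,-1],[0,0,-45,0,0,0,-1],[0,0,-75,0,0,0,-1],[0,0,-105,0,0,0,-1],[0,0,-127,0,0,0,-1],[0,0,-140,0,0,0,-1],[0,0,-145,0,0,0,-1],[0,0,-147,0,0,0,-1],[0,0,-147,0,0,0,-1],[0,0,-147,0,0,0,0],[0,0,-147,0,0,0,0.4],[0,0,-147,0,0,0,0.4],[0,0,-147,0,0,0,0.4],[0,0,-147,0,0,0,0.4],[0,0,-135,0,0,0,0.4],[0,0,-105,0,0,0,0.4],[0,0,-65,0,0,0,0.4],[0,0,-25,0,0,0,0.4],[0,0,-20,0,0,0,0.4]]]'

```text
clock: 32.5
tool_pos: [608.5, -72.6, 217.9]
tcp_rot: [0.002, 0.998, 0.062, 0.006]
wrist_force: [0.8, 0.4, 1.0]
grip_width: 64.1
grasp_force: 0.0
```

move_arm --plan '[[[7.5,-214.5,0,0,0,82.9,1],[7.5,-214.5,0,0,0,82.9,1],[7.5,-214.5,0,0,0,82.9,1],[7.5,-214.5,0,0,0,82.9,1],[7.5,-214.5,0,0,0,82.9,1],[7.5,-214.5,0,0,0,82.9,1],[7.5,-214.5,0,0,0,82.9,1],[7.5,-214.5,0,0,0,82.9,1],[7.5,-214.5,0,0,0,82.9,1],[7.5,-214.5,0,0,0,82.9,1],[7.5,-214.5,0,0,0,82.9,1],[7.5,-214.5,0,0,0,82.9,1],[7.5,-214.5,0,0,0,82.9,1],[7.5,-214.5,0,0,0,82.9,1],[7.5,-214.5,0,0,0,82.9,1],[7.5,-214.5,0,0,0,82.9,1]]]'

```text
clock: 33.83
tool_pos: [612.8, -286.4, 209.7]
tcp_rot: [0.0, 0.708, 0.706, 0.0]
wrist_force: [-0.2, 0.1, -1.4]
grip_width: 91.7
grasp_force: 0.0
```

```bash
python3 - <<'E'
from h import *
for n in("side","top"):
    p=r.camera(n)
    for t in("tin_mid","can_mid","flask_mid"): print(n,t,[(np.round(np.array(d["point"])*[640,400]).tolist(),round(d["confidence"],2)) for d in r.spot_in(p,t)])
    if n=="side": cv2.imwrite("pics/s5.png",cv2.resize(p["color"][60:270,230:450,::-1],None,fx=2.5,fy=2.5,interpolation=cv2.INTER_CUBIC))
E
```

```text
side tin_mid [([429.0, 158.0], 0.97), ([390.0, 288.0], 0.85), ([291.0, 179.0], 0.82), ([226.0, 195.0], 0.64), ([433.0, 127.0], 0.64), ([320.0, 184.0], 0.63), ([315.0, 237.0], 0.51)]
side can_mid [([309.0, 123.0], 0.79)]
side flask_mid [([371.0, 126.0], 0.62)]
top tin_mid [([446.0, 293.0], 0.95), ([338.0, 165.0], 0.94), ([245.0, 264.0], 0.89), ([311.0, 113.0], 0.62)]
top can_mid []
top flask_mid [([433.0, 226.0], 0.52)]
```

View pics/s5.png

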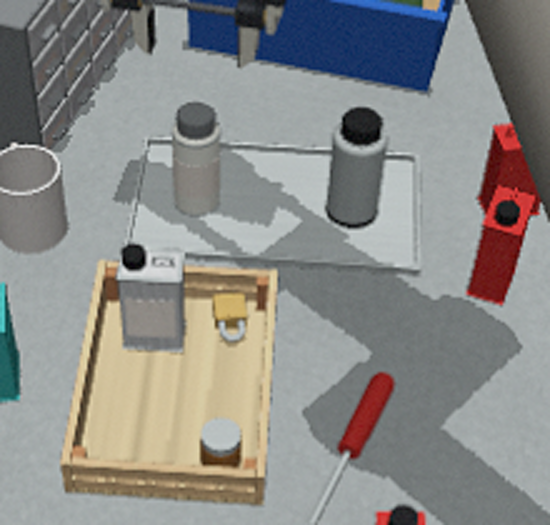

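The tin is back upright at (152,300), and the can and flask still stand on the tray. Next is the can.

move_arm --plan '[[[0,0,-25,0,0,0,1],[0,0,-55,0,0,0,1],[0,0,-85,0,0,0,1],[0,0,-110,0,0,0,1],[0,0,-125,0,0,0,1],[0,0,-130,0,0,0,1],[0,0,-130,0,0,0,1],[0,0,-130,0,0,0,0.3],[0,0,-130,0,0,0,0],[0,0,-130,0,0,0,-0.4],[0,0,-130,0,0,0,-1],[0,0,-130,0,0,0,-1],[0,0,-130,0,0,0,-1],[0,0,-130,0,0,0,-1],[0,0,-130,0,0,0,-1],[0,0,-130,0,0,0,-1],[0,0,-130,0,0,0,-1]]]' --force 25

```text
clock: 35.65
tool_pos: [613.1, -286.6, 80.1]
tcp_rot: [0.0, 0.707, 0.707, 0.0]
wrist_force: [1.9, -0.6, 2.8]
grip_width: 52.2
grasp_force: 25.0
```

move_arm --plan '[[[0,0,8,0,0,0,-1],[0,0,28,0,0,0,-1],[0,0,55,0,0,0,-1],[0,0,85,0,0,0,-1],[0,0,115,0,0,0,-1],[0,0,140,0,0,0,-1],[0,5,155,0,0,0,-1],[-2,20,158,0,0,0,-1],[-4,45,158,0,0,0,-1],[-7,75,158,0,0,0,-1],[-10,107,158,0,0,0,-1],[-13,140,158,0,0,0,-1],[-16,175,158,0,0,0,-1],[-19,210,158,0,0,0,-1],[-22,243,158,0,0,0,-1],[-25,275,158,0,0,0,-1],[-28,303,158,0,0,0,-1],[-30,325,158,0,0,0,-1],[-32,338,158,0,0,0,-1],[-32,342,158,0,0,0,-1]]]'

```text
clock: 37.32
tool_pos: [579.2, 58.1, 236.7]
tcp_rot: [-0.001, 0.706, 0.708, -0.001]
wrist_force: [-0.3, -0.2, -3.1]
grip_width: 52.2
grasp_force: 25.0
```

move_arm --plan '[[[0,0,0,0,0,0,-1],[0,0,-15,0,0,0,-1],[0,0,-45,0,0,0,-1],[0,0,-75,0,0,0,-1],[0,0,-105,0,0,0,-1],[0,0,-130,0,0,0,-1],[0,0,-147,0,0,0,-1],[0,0,-153,0,0,0,-1],[0,0,-155,0,0,0,-1],[0,0,-155,0,0,0,-1],[0,0,-155,0,0,0,0.3],[0,0,-155,0,0,0,0.6],[0,0,-155,0,0,0,0.6],[0,0,-155,0,0,0,0.6],[0,0,-155,0,0,0,0.6],[0,0,-140,0,0,0,0.6],[0,0,-105,0,0,0,0.6],[0,0,-65,0,0,0,1],[0,0,-35,0,0,0,1],[0,0,-35,0,0,0,1]]]'

```text
clock: 38.98
tool_pos: [584.1, 55.6, 210.1]
tcp_rot: [0.005, 0.707, 0.707, 0.004]
wrist_force: [0.6, 0.5, 0.5]
grip_width: 88.9
grasp_force: 0.0
```

move_arm --plan '[[[-146,-367,0,0,0,0,1],[-146,-367,0,0,0,0,1],[-146,-367,0,0,0,0,1],[-146,-367,0,0,0,0,1],[-146,-367,0,0,0,0,1],[-146,-367,0,0,0,0,1],[-146,-367,0,0,0,0,1],[-146,-367,0,0,0,0,1],[-146,-367,0,0,0,0,1],[-146,-367,0,0,0,0,1],[-146,-367,0,0,0,0,1],[-146,-367,0,0,0,0,1],[-146,-367,0,0,0,0,1],[-146,-367,0,0,0,0,1]]]'

```text
clock: 40.15
tool_pos: [435.3, -310.2, 202.6]
tcp_rot: [-0.0, 0.707, 0.708, 0.0]
wrist_force: [0.9, 0.8, 0.1]
grip_width: 91.7
grasp_force: 0.0
```

move_arm --plan '[[[0,0,-25,0,0,0,1],[0,0,-55,0,0,0,1],[0,0,-85,0,0,0,1],[0,0,-105,0,0,0,1],[0,0,-117,0,0,0,1],[0,0,-121,0,0,0,1],[0,0,-121,0,0,0,1],[0,0,-121,0,0,0,0.4],[0,0,-121,0,0,0,0],[0,0,-121,0,0,0,-0.4],[0,0,-121,0,0,0,-1],[0,0,-121,0,0,0,-1],[0,0,-121,0,0,0,-1],[0,0,-121,0,0,0,-1],[0,0,-121,0,0,0,-1],[0,0,-121,0,0,0,-1],[0,0,-121,0,0,0,-1]]]' --force 25

```text
clock: 41.57
tool_pos: [435.2, -311.8, 82.2]
tcp_rot: [0.001, 0.707, 0.707, 0.0]
wrist_force: [2.2, -0.0, 5.0]
grip_width: 59.2
grasp_force: 25.0
```

move_arm --plan '[[[0,0,8,0,0,0,-1],[0,0,28,0,0,0,-1],[0,0,55,0,0,0,-1],[0,0,85,0,0,0,-1],[0,0,115,0,0,0,-1],[1,4,138,0,0,0,-1],[5,16,150,0,0,0,-1],[12,38,153,0,0,0,-1],[20,64,153,0,0,0,-1],[29,92,153,0,0,0,-1],[38,120,153,0,0,0,-1],[47,148,153,0,0,0,-1],[56,176,153,0,0,0,-1],[65,204,153,0,0,0,-1],[73,232,153,0,0,0,-1],[81,258,153,0,0,0,-1],[87,280,153,0,0,0,-1],[91,292,153,0,0,0,-1],[92,296,153,0,0,0,-1],[92,296,153,0,0,0,-1]]]'

```text
clock: 43.23
tool_pos: [526.4, -15.2, 234.2]
tcp_rot: [-0.0, 0.707, 0.708, -0.001]
wrist_force: [-0.1, -0.3, -4.0]
grip_width: 58.9
grasp_force: 25.0
```

```bash
python3 - <<'E'
from h import *
p=r.camera("side"); cv2.imwrite("pics/s6.png",cv2.resize(p["color"][60:380,220:400,::-1],None,fx=1.8,fy=1.8,interpolation=cv2.INTER_CUBIC))
E
```

```text
(no output)
```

View pics/s6.png

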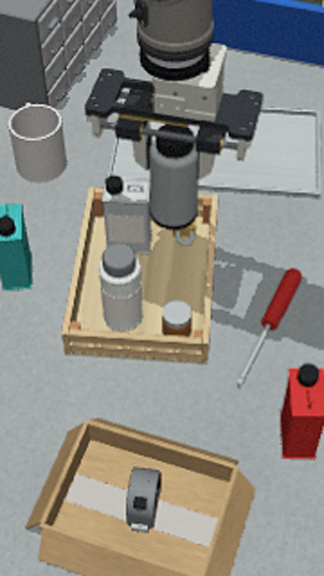

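The can (121,290) and tin (128,215) are upright in the crate, and the flask hangs over its place.

move_arm --plan '[[[0,0,-15,0,0,0,-1],[0,0,-45,0,0,0,-1],[0,0,-75,0,0,0,-1],[0,0,-105,0,0,0,-1],[0,0,-128,0,0,0,-1],[0,0,-142,0,0,0,-1],[0,0,-148,0,0,0,-1],[0,0,-150,0,0,0,-1],[0,0,-150,0,0,0,-1],[0,0,-150,0,0,0,0.4],[0,0,-150,0,0,0,0.7],[0,0,-150,0,0,0,0.7],[0,0,-150,0,0,0,0.7],[0,0,-150,0,0,0,0.7],[0,0,-135,0,0,0,0.7],[0,0,-105,0,0,0,0.7],[0,0,-65,0,0,0,0.7],[0,0,-25,0,0,0,0.7],[0,0,0,0,0,0,0.7]]]'

```text
clock: 44.87
tool_pos: [527.8, -15.5, 239.0]
tcp_rot: [0.002, 0.707, 0.707, 0.001]
wrist_force: [-0.1, 0.5, 0.4]
grip_width: 77.9
grasp_force: 0.0
```

move_arm --plan '[[[-120,-330,20,0,0,0,0.7],[-120,-330,20,0,0,0,0.7],[-120,-330,20,0,0,0,0.7],[-120,-330,20,0,0,0,0.7],[-120,-330,20,0,0,0,0.7],[-120,-330,20,0,0,0,0.7],[-120,-330,20,0,0,0,0.7],[-120,-330,20,0,0,0,0.7],[-120,-330,20,0,0,0,0.7],[-120,-330,20,0,0,0,0.7],[-120,-330,20,0,0,0,0.7],[-120,-330,20,0,0,0,0.7],[-120,-330,20,0,0,0,0.7],[-120,-330,20,0,0,0,0.7]]]'

```text
clock: 46.03
tool_pos: [407.4, -344.2, 254.9]
tcp_rot: [0.0, 0.706, 0.708, 0.0]
wrist_force: [0.4, -0.1, 0.3]
grip_width: 78.2
grasp_force: 0.0
```

```bash
python3 - <<'E'
from ov import *
m=dict(crate=(564,-14.5,.15),can=(581.5,54.7,0),flask=(527.5,-16,0),tin=(605.5,-72,.124),jar=(501.5,62,0))
over(r.camera("top"),m,(265,135,375,220),7,"pics/f1.png")
E
```

```text
(no output)
```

View pics/f1.png

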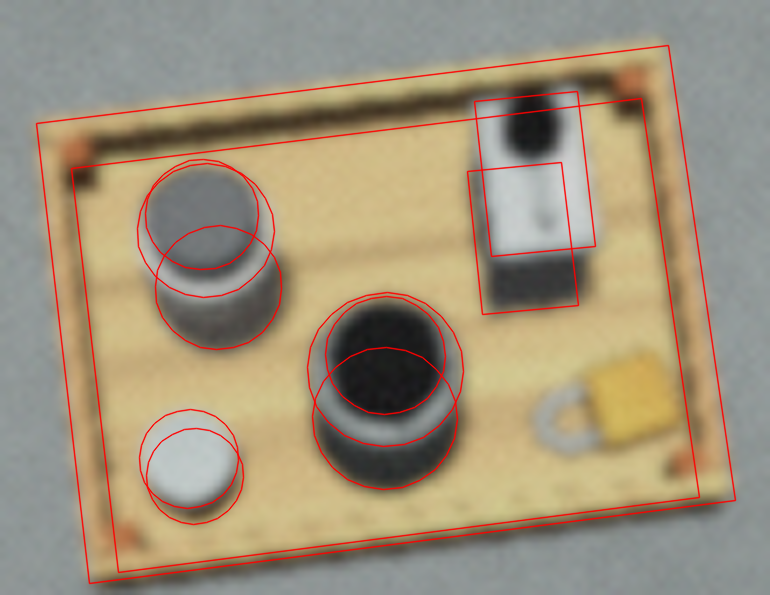

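Can (205,250), flask (386,400) and tin (535,190) stand within about 2 mm of where they started. The jar and padlock haven't moved, and the arm is clear, so I'm handing in.

```bash
python3 -c "
from bench import r
print(r.close_job())"
```

```text
the job is handed in; nothing more can be done
None
```

The job is handed in (no verdict was returned): the tape measure stands upright in the carton, the can, flask and tin are back upright in the crate within about 2 mm of their starting spots by camera, and the padlock and jar have not visibly moved.

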